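# Put the handpiece away in the touch-latch case

### The job

Press the front edge of the case's thin metal lid gently until its push-push latch lets go and the lid springs fully open, then lay the loose handpiece down in the rests inside (do not drop it), slim nose towards the hinge, barrel flat on the pad. Then swing the lid shut and press its front edge gently until the latch catches, so that the lid stays shut by itself. Do not bend the lid, and leave the other things on the bench where they are.

Things in the scene. Friction and masses are not known exactly. Their poses are not given: they have to be found in the camera images.
- case: Wooden case screwed to the bench, 180 x 140 mm, walls 6 mm: end walls (across x) 52 mm tall, hinge-side wall (+y) 42 mm, front wall (-y) 32 mm, inner floor 6 mm above the bench. Origin: centre of its underside; x along the hinge, +y towards the hinge, -y towards the front (the lid's free edge), z up. The hinge, a steel barrel, is on the robot's left; at the front a gap shows under the lid.
- case_hinge (a point): Middle of the hinge line, in the case frame (0, 66, 48) mm. The hinge runs along the case's x axis; the lid swings about it.
- rest (a point): Where the middle of the barrel belongs, in the case frame (-30, -21.5, 22) mm; axes as the case's. The barrel lies along y, nose to +y, on a rubber pad whose top is 10 mm above the bench; up to 10 mm either way along y will do. Room beside the barrel for fingers: about 42 mm to the end wall (-x), 36 mm to the latch housing (+x).
- cheeks (a point): Midway between two wooden cheeks 18 mm apart that take the nose, in the case frame (-30, 26, 26) mm, at their tops. Another pair, 30 mm apart, at (-30, -47, 26) takes the barrel, which does not fit the narrow pair. All are 10 mm thick and 10 mm long along y, tops 26 mm above the bench.
- latch (a point): Middle of the top of the dark steel latch housing inside the case, in the case frame (42, -47, 36) mm; it is 48 mm along x, 26 mm along y, its top 36 mm above the bench. Press down to the stop and let go: a latched lid is freed, an open one is latched level. Turning back before the stop may leave it as it was.
- lid: Thin aluminium lid, 164 mm along the hinge, 3 mm thick, free edge 138 mm from the hinge line. Origin on the hinge line at the middle of its underside; x along the hinge, -y to the free edge, z out of the outer face. Starts latched, level. Freed, a damped spring opens it in 1 to 3 s to 2.0 rad (115 degrees). To shut it, push its edge or outer face from beyond the hinge, 3 to 5 N.
- lid_edge (a point): Middle of the lid's free edge, on the outer face, 138 mm from the hinge line. 51 mm above the bench when latched; with the lid fully open about 172 mm above the bench and 60 mm beyond the hinge line.
- lid_front (a point): Place to press: on the lid's outer face, mid-length, 126 mm from the hinge line, 51 mm above the bench when latched. Here the lid gives 6 to 12 mm against 3 to 5 N of spring, then meets a firm stop, where the latch trips. The stop's depth differs from case to case and cannot be seen, only felt: 10 N is plenty; over 25 N from the robot bends the lid.
- handpiece: Loose tool handpiece, about 160 g, 104 mm long, on the bench. Black octagonal barrel with steel bands, 24 mm across flats, 64 mm long; slim steel nose, 13 mm across, 40 mm long. Origin: centre of the barrel's underside; x along the axis towards the nose, z up. It lies on one flat, so two flats stand upright at its sides.
- handpiece_mid (a point): Middle of the barrel, on its axis, 12 mm above the underside: the place to grip.
- handpiece_nose (a point): Tip of the nose, on the axis, 72 mm from the barrel's middle.
- file: Bystander, not to be disturbed: flat steel file with a light round wooden handle, 190 mm long.
- hammer: Bystander, not to be disturbed: small hammer.
- mandrel: Bystander, not to be disturbed: tapered steel ring mandrel with a square dark wooden grip, 220 mm long.
- jar: Bystander, not to be disturbed: green glass jar with a steel cap, 56 mm across, 70 mm tall.
- doming_block: Bystander, not to be disturbed: 45 mm brass cube with round dimples.
- bur_cup: Bystander, not to be disturbed: small open brass cup, 48 mm across, 35 mm tall.
- ring_blank: Bystander, not to be disturbed: plain brass ring, 26 mm across, 8 mm tall.
Mind the look-alikes: they are no part of the job. There is more than one size of the handpiece; the one meant has the size given above.

How it is judged:
By the outcome, as a careful person would: the job done as asked, in the order asked, and still so for the second after the job is handed in, with the robot touching nothing.
It also fails if it takes over 72 s, if anything falls off the work surface, if the arm or the gripper's body presses on something with over 40 N, if the wrist force passes 120 N, or if a joint passes its speed limit or range.

### The arm

A 6-joint arm with a two-finger parallel gripper is mounted at the origin on the work surface. World frame = base frame: x ahead of the robot, y to its left, z up, the work surface at z = 0. Lengths are in m, angles in rad, forces in N, time in s.
With the tool pointing down it reaches from about 0.3 to 0.775 m from the base axis. Payload 14.6 kg.
Tool frame: the origin (TCP) lies at the very end of the fingers, on their centre line; the grasp point (between the pads) lies 19 mm behind it; z points along the fingers, y is the direction in which the jaws open and shut (so a half turn about z gives the same grasp; the last joint's range is limited). The gripper opens to 94 mm and grips with 3 to 60 N. Pads are 16 mm wide; open, the fingers measure 119 mm over their backs; the gripper's body (75 mm by 177 mm) begins 78 mm behind the grasp point.
Start: joints at [1.257, 0.3, 1.521, -0, 1.321, -0.067], TCP at [0.134, 0.533, 0.205] pointing down, gripper open.
Joint ranges: [-3.03, 3.03], [-0.79, 2.21], [0.23, 2.52], [-1.04, 4.18], [0, 3.07], [-2.55, 2.55]. Speed limits (rad/s): [2.22, 2.22, 2.57, 3.14, 3.14, 3.14].

### API

Orientations are given as [roll, pitch, yaw] about the fixed x, y, z axes, in that order (R = Rz(yaw) Ry(pitch) Rx(roll)).
In Python, from station import status, camera, ctrl gives the robot as it stands. The module is installed in compiled form; this text tells all that it offers.
- The arm moves only by the shell command python3 -m jog 'ROWS' [FORCE]. ROWS is JSON, a list of rows, each a list of 7 numbers: the shift along the tool's x, y, z each as a share of 1000 mm, from -1 to 1, then the turn, a rotation vector about the tool's x, y, z each as a share of pi/2 rad, from -1 to 1, then the opening, from -1 (shut) to 1 (fully open), so that 0 is half open. A call has 1 to 20 rows; each row is the pose to reach, as a shift and turn from the pose measured when the call began, along the tool's axes at that moment; what a row does not reach only later rows make up. A row lasts 1/10 s, in which the tool goes at most 50 mm and 8.59 degrees, less where a joint would pass 70% of its speed; a pose out of reach is approached as far as the arm can. A call with a number of a shift or a turn outside -1 to 1 is refused whole. A call with a gripper value outside its range is refused whole. The fingers move at their own pace and stop on an object; FORCE is the grip in N (left out, the last holds). Time passes only in rows, so rows that repeat a pose let the fingers close. It gives the time, the measured TCP pose, the force and the opening at its end, in the units of the state.
- status.get_obs(): the state, without advancing time (a new reading comes with each control period).
- camera(name): name is "scene" or "top" or "wrist"; returns a dict with "image" (400x640x3 uint8, red, green, blue), "fx", "fy", "cx", "cy" (pixels), "world_from_camera" (4x4, takes a point from camera to world coordinates). Camera axes: x right, y down, z forward; pixel columns grow to the right and rows downward; lengths in m; the calibration is good to about 2 mm. A picture is of the moment at which its call begins. There is no depth.
- ctrl.hand_in(): hands the job in, once; it reports no verdict.
The state is a dict: "time_s": time; "qpos": joint angles; "joint_vel": joint speeds; "tau": joint torques, N m; "ee_pos": TCP position; "eef_rot": TCP orientation; "force": force on the tool from outside, world axes, zero at the start; "moment": the same for the moment, N m; "grip_width": finger opening in m.
Only numpy, scipy, OpenCV 4.12 (cv2) and the standard library are available. Lean on these libraries where they do the work, as an engineer would, in place of code of your own. Each camera call takes 0.05 s, during which the arm holds its last target.

## Working session

There is one attempt and no reset: what is moved stays moved. The work goes in short steps, Python scripts to look and compute and a shell command to move; the robot and the scene stay as the last step left them, time stands still between calls to the robot, and variables do not carry over. Pictures are saved under pics/ and viewed, and the job is handed in when it is done.

```bash
mkdir -p pics; ls
python3 - <<'E'
from station import status,camera,ctrl
import cv2,numpy as np
print(status.get_obs())
for n in("scene","top","wrist"):
    c=camera(n);cv2.imwrite(f"pics/{n}0.png",c["image"][:,:,::-1]);print(n,c["fx"],c["fy"],c["cx"],c["cy"],np.round(c["world_from_camera"],4).tolist())
E
```

```text
pics
{'time_s': 0.0, 'qpos': array([ 1.25741206e+00,  3.00466232e-01,  1.52162080e+00,  5.24834414e-06,
        1.32066726e+00, -6.65828503e-02]), 'joint_vel': array([ 0.00069771, -0.00197242,  0.0003107 , -0.00117377, -0.00105691,
        0.00136137]), 'tau': array([-6.26642377e-04, -5.31805372e+01, -3.52734089e+01,  7.08121830e-02,
        2.44405976e-02, -4.51423125e-05]), 'ee_pos': array([0.13427563, 0.53307802, 0.20487219]), 'eef_rot': array([-3.14043392e+00, -8.23605278e-05,  2.89478989e+00]), 'force': array([-1.02560226, -0.07974282, -0.707996  ]), 'moment': array([ 0.00093735, -0.0456959 ,  0.03142996]), 'grip_width': 0.09397215166549182}
scene 403.10313673487445 403.10313673487445 311.12246075460587 200.2055090440728 [[0.0089, 0.7672, -0.6413, 1.1992], [0.9998, 0.0034, 0.018, -0.1105], [0.016, -0.6413, -0.7671, 0.8057], [0.0, 0.0, 0.0, 1.0]]
top 479.13925818086466 479.13925818086466 323.6844725089385 193.56387715649322 [[0.0514, -0.9728, 0.226, 0.3469], [-0.9987, -0.049, 0.0161, -0.1087], [-0.0045, -0.2265, -0.974, 1.1379], [0.0, 0.0, 0.0, 1.0]]
wrist 329.6613276896477 329.6613276896477 320.7809968336703 198.64096893367488 [[0.2442, 0.942, 0.2301, 0.0679], [0.9697, -0.2367, -0.0602, 0.5515], [-0.0022, 0.2378, -0.9713, 0.3836], [0.0, 0.0, 0.0, 1.0]]
```

View pics/top0.png

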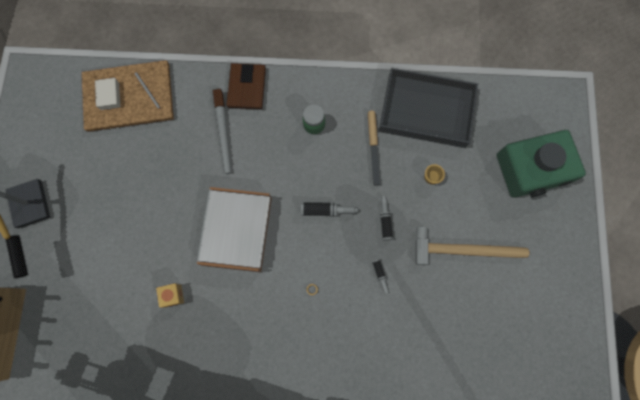

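View pics/scene0.png

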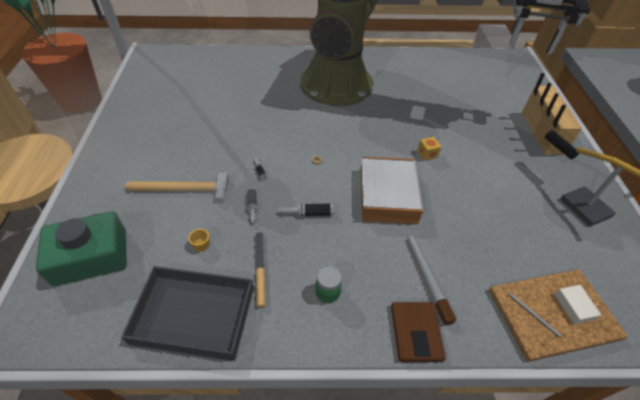

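View pics/wrist0.png

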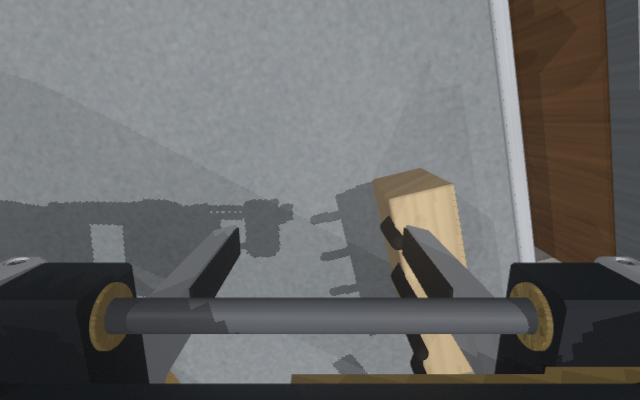

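The top view shows the case at (235,230) with its hinge to the left. The large handpiece is at (330,210) with its nose to the right (-y), and there are two smaller look-alikes at (387,218) and (380,275). I'll measure next.

```bash
cat > h.py <<'E'
from station import status,camera,ctrl
import cv2,numpy as np
from scipy.spatial.transform import Rotation as R
def ray(c,p,z):
    T=c["world_from_camera"];d=T[:3,:3]@np.array([(p[0]-c["cx"])/c["fx"],(p[1]-c["cy"])/c["fy"],1.]);o=T[:3,3]
    return o+d*(z-o[2])/d[2]
def proj(c,P):
    T=c["world_from_camera"];q=T[:3,:3].T@(np.array(P)-T[:3,3]);return np.array([c["fx"]*q[0]/q[2]+c["cx"],c["fy"]*q[1]/q[2]+c["cy"]])
def crop(c,x0,y0,x1,y1,s,name):
    cv2.imwrite(name,cv2.resize(c["image"][y0:y1,x0:x1,::-1],None,fx=s,fy=s,interpolation=cv2.INTER_CUBIC))
def state():
    o=status.get_obs();return o["time_s"],o["ee_pos"],R.from_euler("xyz",o["eef_rot"])
def go(pos,rpy):
    t,p,r=state();rt=R.from_euler("xyz",rpy)
    print("shift",np.round(r.inv().apply(np.array(pos)-p),4),"turn",np.round((r.inv()*rt).as_rotvec()/(np.pi/2),4))
E
python3 - <<'E'
from h import *
c=camera("top");s=camera("scene")
crop(c,190,180,390,280,4,"pics/t1.png");crop(s,270,140,430,240,5,"pics/s1.png")
E
```

```text
(no output)
```

View pics/t1.png

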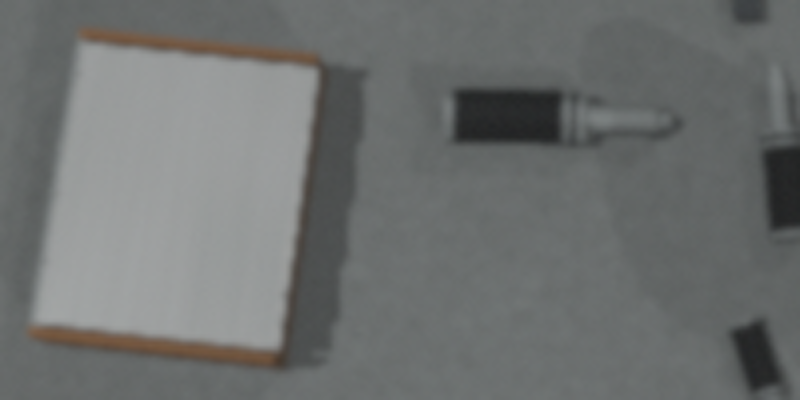

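View pics/s1.png

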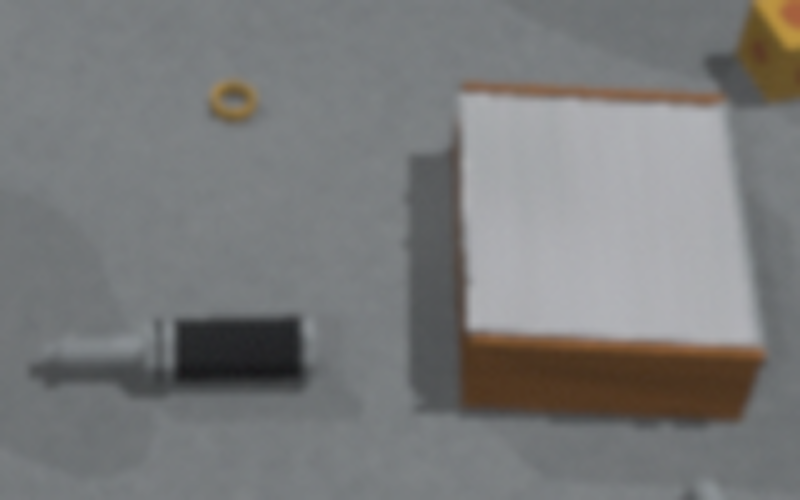

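The crops show the lid clearly with its front edge to the right, and the big handpiece with its tail at about (300,208) and its tip at (360,211) in the full top image. Next I'll fit contours and cast rays.

Run:
```python
from h import *
for n,roi in(("top",(190,180,390,280)),("scene",(270,140,430,240))):
    c=camera(n);im=c["image"];x0,y0,x1,y1=roi
    k=8;g=cv2.resize(im[y0:y1,x0:x1],None,fx=k,fy=k,interpolation=cv2.INTER_CUBIC)
    hsv=cv2.cvtColor(g,cv2.COLOR_RGB2HSV)
    f=lambda p:((p[0]+.5)/k-.5+x0,(p[1]+.5)/k-.5+y0)
    m=((hsv[...,2]>140)&(hsv[...,1]<40)).astype(np.uint8)
    cs=max(cv2.findContours(m,0,2)[0],key=cv2.contourArea)
    ap=cv2.approxPolyDP(cs,40,True)[:,0]
    print(n,"lid");P=np.array([ray(c,f(p),.051) for p in ap]);print(P.round(4).tolist(),np.linalg.norm(P-np.roll(P,-1,0),axis=1).round(4),P.mean(0))
    # wood
    m=((hsv[...,0]<20)&(hsv[...,1]>90)).astype(np.uint8)
    for q in cv2.findContours(m,0,2)[0]:
        if cv2.contourArea(q)>1500:
            b=cv2.boxPoints(cv2.minAreaRect(q));print(" wood z.052",[ray(c,f(p),.052)[:2].round(4).tolist() for p in b])
    m=(hsv[...,2]<65).astype(np.uint8)
    for q in cv2.findContours(m,0,2)[0]:
        if cv2.contourArea(q)>4000:
            r=cv2.minAreaRect(q);b=cv2.boxPoints(r)
            P=np.array([ray(c,f(p),.020) for p in b]);print(" dark",P.round(4).tolist(),np.linalg.norm(P-np.roll(P,-1,0),axis=1).round(4),P.mean(0).round(4))
cT=camera("top");cS=camera("scene")
tail=(190+445/4,180+115/4);tip=(190+682/4,180+123/4)
print(ray(cT,tail,.012),ray(cT,tip,.012))
print(ray(cS,(270+312/5,140+345/5),.012),ray(cS,(270+32/5,140+370/5),.012))
```

```text
top lid
[[0.5915, 0.1741, 0.051], [0.4326, 0.1843, 0.051], [0.4253, 0.0468, 0.051], [0.5834, 0.0382, 0.051]] [0.1593 0.1377 0.1583 0.1361] [0.508186   0.11086785 0.051     ]
 wood z.052 [[0.4218, 0.1844], [0.4276, 0.1844], [0.4196, 0.0451], [0.4138, 0.0453]]
 wood z.052 [[0.5969, 0.1736], [0.6012, 0.1736], [0.5922, 0.0382], [0.5879, 0.0383]]
 dark [[0.4485, -0.2106, 0.02], [0.4557, -0.229, 0.02], [0.4212, -0.2418, 0.02], [0.4141, -0.2235, 0.02]] [0.0197 0.0368 0.0196 0.0367] [ 0.4349 -0.2262  0.02  ]
 dark [[0.5588, -0.227, 0.02], [0.5598, -0.2486, 0.02], [0.5098, -0.2496, 0.02], [0.5087, -0.2282, 0.02]] [0.0216 0.05   0.0214 0.05  ] [ 0.5343 -0.2384  0.02  ]
 dark [[0.552, -0.0446, 0.02], [0.5836, -0.0433, 0.02], [0.5856, -0.1063, 0.02], [0.554, -0.1073, 0.02]] [0.0316 0.0631 0.0316 0.0627] [ 0.5688 -0.0754  0.02  ]
scene lid
[[0.4232, 0.0422, 0.051], [0.583, 0.0339, 0.051], [0.5934, 0.1726, 0.051], [0.4312, 0.1851, 0.051]] [0.16   0.1391 0.1627 0.1431] [0.50769511 0.10845147 0.051     ]
 wood z.052 [[0.631, 0.0241], [0.5878, 0.0298], [0.5968, 0.1737], [0.6397, 0.164]]
 wood z.052 [[0.4204, 0.0715], [0.416, 0.0721], [0.4231, 0.1813], [0.4275, 0.1804]]
 wood z.052 [[0.3852, 0.1965], [0.3693, 0.2153], [0.3962, 0.2228], [0.4117, 0.2042]]
 wood z.052 [[0.3458, 0.2273], [0.3457, 0.2414], [0.373, 0.236], [0.3732, 0.2221]]
 dark [[0.5553, -0.1103, 0.02], [0.5529, -0.0446, 0.02], [0.5937, -0.0454, 0.02], [0.5958, -0.1095, 0.02]] [0.0658 0.0407 0.0641 0.0406] [ 0.5744 -0.0774  0.02  ]
[ 0.56819678 -0.03838664  0.012     ] [ 0.57048298 -0.18024927  0.012     ]
[ 0.56433419 -0.03841912  0.012     ] [ 0.58081341 -0.17877943  0.012     ]
```

The big one measures about 142 mm long and 31 mm across, so it's a look-alike. I'll measure the other two.

Run:
```python
from h import *
c=camera("top");s=camera("scene")
crop(c,360,190,440,300,5,"pics/t2.png");crop(s,235,145,275,230,7,"pics/s2.png")
```

```text
(no output)
```

View pics/t2.png

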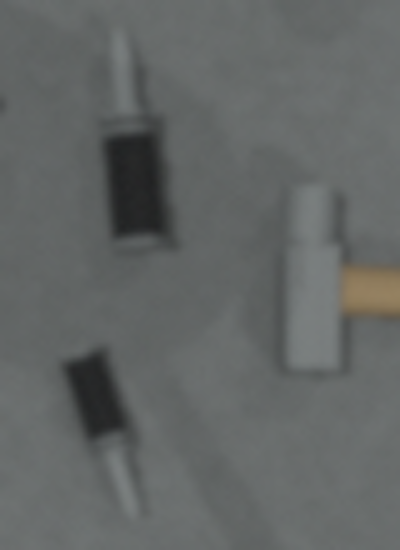

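View pics/s2.png

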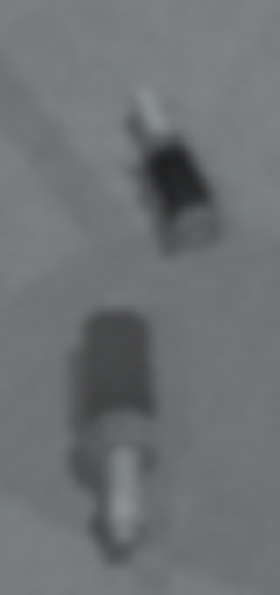

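Run:
```python
from h import *
c=camera("top");s=camera("scene")
t=lambda u,v:(360+u/5,190+v/5); q=lambda u,v:(235+u/7,145+v/7)
for nm,z,a in(("mid",.012,[(120,28),(128,119),(140,247)]),("small",.009,[(136,517),(113,430),(84,350)])):
    P=[ray(c,t(*p),z) for p in a];print(nm,np.round(P,4).tolist(),[np.linalg.norm(P[0]-x).round(4) for x in P])
P=[ray(s,q(*p),.012) for p in[(118,550),(116,418),(116,315)]];print(np.round(P,4).tolist())
P=[ray(s,q(*p),.009) for p in[(145,90),(190,215)]];print(np.round(P,4).tolist())
# edges
for a in[(104,160),(107,166)]:pass
print([ray(c,t(*p),.02).round(4).tolist() for p in[(106,180),(163,178)]])
```

```text
mid [[0.6105, -0.2355, 0.012], [0.5661, -0.2403, 0.012], [0.505, -0.2473, 0.012]] [np.float64(0.0), np.float64(0.0446), np.float64(0.1062)]
small [[0.3802, -0.2485, 0.009], [0.4193, -0.237, 0.009], [0.4556, -0.2225, 0.009]] [np.float64(0.0), np.float64(0.0407), np.float64(0.0797)]
[[0.6106, -0.2372, 0.012], [0.5512, -0.243, 0.012], [0.5016, -0.2473, 0.012]]
[[0.3784, -0.2465, 0.009], [0.4473, -0.2236, 0.009]]
[[0.5348, -0.2297, 0.02], [0.5371, -0.2565, 0.02]]
```

The one to use is the middle handpiece: it measures about 106 mm long with a 45 mm nose, its middle is near (0.538, -0.244), and its yaw is about 0.11. The case is at about (0.508, 0.113) with yaw about -0.058. I'll move above the press point.

Run:
```python
from h import *
go([.5045,.053,.20],[np.pi,0,1.513])
```

```text
shift [-0.4763 -0.3754  0.0054] turn [-0.     -0.      0.8797]
```

```bash
python3 -m jog '[[-0.476,-0.375,0.005,0,0,0.88,-1],[-0.476,-0.375,0.005,0,0,0.88,-1],[-0.476,-0.375,0.005,0,0,0.88,-1],[-0.476,-0.375,0.005,0,0,0.88,-1],[-0.476,-0.375,0.005,0,0,0.88,-1],[-0.476,-0.375,0.005,0,0,0.88,-1],[-0.476,-0.375,0.005,0,0,0.88,-1],[-0.476,-0.375,0.005,0,0,0.88,-1],[-0.476,-0.375,0.005,0,0,0.88,-1],[-0.476,-0.375,0.005,0,0,0.88,-1],[-0.476,-0.375,0.005,0,0,0.88,-1],[-0.476,-0.375,0.005,0,0,0.88,-1],[-0.476,-0.375,0.005,0,0,0.88,-1],[-0.476,-0.375,0.005,0,0,0.88,-1],[-0.476,-0.375,0.005,0,0,0.88,-1],[-0.476,-0.375,0.005,0,0,0.88,-1]]' 20
python3 - <<'E'
from h import *
c=camera("wrist");crop(c,0,0,640,400,1,"pics/w1.png")
o=status.get_obs();print(o)
print(c["world_from_camera"])
E
```

```text
time_s: 2.25
ee_pos: [0.5038, 0.0546, 0.2007]
eef_rot: [3.141, -0.0, 1.514]
force: [0.1, 0.1, -0.4]
grip_width: 0.0003
{'time_s': 2.3, 'qpos': array([3.54961411e-02, 2.07439881e-01, 1.64808908e+00, 6.12829686e-05,
       1.28570943e+00, 9.20682139e-02]), 'joint_vel': array([-0.00163932,  0.0013749 , -0.00194982, -0.00197757, -0.00100631,
       -0.00357647]), 'tau': array([-3.22623365e-01, -4.70607805e+01, -3.48023021e+01,  6.81786030e-02,
        7.28395724e-03,  1.43034392e-02]), 'ee_pos': array([0.50383765, 0.0545308 , 0.20071439]), 'eef_rot': array([ 3.14124529e+00, -9.11370799e-05,  1.51420704e+00]), 'force': array([ 0.45892366,  0.11677347, -0.06448351]), 'moment': array([-0.10216036,  0.13169643, -0.00287578]), 'grip_width': 0.0007895160075548229}
[[ 9.98400010e-01 -5.48142444e-02 -1.38858843e-02  5.07816595e-01]
 [-5.65444982e-02 -9.69425572e-01 -2.38781868e-01  1.24711029e-01]
 [-3.72683676e-04  2.39184989e-01 -9.70973945e-01  3.79376878e-01]
 [ 0.00000000e+00  0.00000000e+00  0.00000000e+00  1.00000000e+00]]
```

View pics/w1.png

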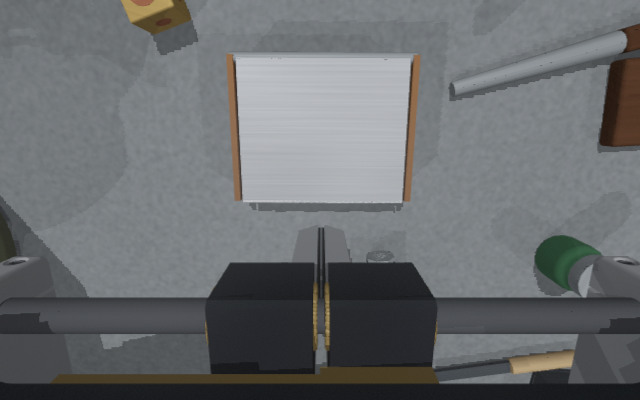

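The wrist view shows the lid squarely: corners at about (240,203), (404,203), (412,56) and (236,56), with the front edge at the bottom (row 203). I'll use it to refine the case pose.

Run:
```python
from h import *
c=camera("wrist")
for p in[(240,203),(404,203),(412,56),(236,56),(229,54),(418,54),(236,202),(409,202)]:print(p,ray(c,p,.051).round(4))
im=c["image"];g=im[:, :].astype(int)
print([int(v) for v in g[190:215,320].mean(1)]); print([int(v) for v in g[45:65,320].mean(1)])
go([.5045,.053,.056],[np.pi,0,1.513])
```

```text
(240, 203) [0.4199 0.044  0.051 ]
(404, 203) [0.5885 0.0344 0.051 ]
(412, 56) [0.5953 0.1751 0.051 ]
(236, 56) [0.4324 0.1843 0.051 ]
(229, 54) [0.4262 0.1864 0.051 ]
(418, 54) [0.6009 0.1765 0.051 ]
(236, 202) [0.4159 0.0453 0.051 ]
(409, 202) [0.5936 0.0352 0.051 ]
[175, 178, 177, 177, 174, 173, 174, 176, 178, 175, 178, 181, 145, 106, 98, 98, 99, 100, 99, 99, 98, 130, 135, 135, 134]
[113, 113, 113, 113, 112, 112, 113, 125, 139, 148, 163, 164, 158, 181, 185, 184, 185, 187, 189, 184]
shift [-0.0014  0.0006  0.1447] turn [ 0.0003 -0.      0.0007]
```

The three views agree within 2 mm. I'll descend to just above the lid.

```bash
python3 -m jog '[[-0.002,0,0.05,0,0,0,-1],[-0.002,0,0.1,0,0,0,-1],[-0.002,0,0.13,0,0,0,-1],[-0.002,0,0.143,0,0,0,-1],[-0.002,0,0.145,0,0,0,-1],[-0.002,0,0.145,0,0,0,-1]]'
python3 -m jog '[[0,0,0.002,0,0,0,-1],[0,0,0.004,0,0,0,-1],[0,0,0.006,0,0,0,-1],[0,0,0.008,0,0,0,-1],[0,0,0.008,0,0,0,-1]]'
```

```text
time_s: 2.95
ee_pos: [0.5046, 0.0527, 0.057]
eef_rot: [3.14, -0.0, 1.514]
force: [-0.1, -0.7, 1.3]
grip_width: 0.0004
time_s: 3.45
ee_pos: [0.505, 0.0527, 0.0492]
eef_rot: [3.138, -0.0, 1.514]
force: [2.1, -0.1, 3.5]
grip_width: -0.0
```

```bash
python3 -m jog '[[0,0,0.001,0,0,0,-1],[0,0,0.002,0,0,0,-1],[0,0,0.003,0,0,0,-1],[0,0,0.003,0,0,0,-1]]'
python3 -m jog '[[0,0,0.001,0,0,0,-1],[0,0,0.001,0,0,0,-1]]'
```

```text
time_s: 3.85
ee_pos: [0.505, 0.0527, 0.0461]
eef_rot: [3.138, -0.0, 1.514]
force: [1.2, -0.5, 4.1]
grip_width: 0.0005
time_s: 4.05
ee_pos: [0.505, 0.0527, 0.045]
eef_rot: [3.138, -0.0, 1.514]
force: [0.3, 0.4, 3.5]
grip_width: 0.0005
```

```bash
python3 -m jog '[[0,0,0.001,0,0,0,-1],[0,0,0.001,0,0,0,-1]]'
python3 -m jog '[[0,0,0.001,0,0,0,-1],[0,0,0.001,0,0,0,-1]]'
```

```text
time_s: 4.25
ee_pos: [0.505, 0.0527, 0.044]
eef_rot: [3.138, -0.0, 1.514]
force: [0.3, -0.4, 4.1]
grip_width: 0.0006
time_s: 4.45
ee_pos: [0.505, 0.0528, 0.0428]
eef_rot: [3.138, -0.0, 1.514]
force: [0.3, 0.7, 3.9]
grip_width: 0.0004
```

```bash
python3 -m jog '[[0,0,0.001,0,0,0,-1],[0,0,0.001,0,0,0,-1]]'
python3 -m jog '[[0,0,0.001,0,0,0,-1],[0,0,0.001,0,0,0,-1]]'
```

```text
time_s: 4.65
ee_pos: [0.5051, 0.0528, 0.0418]
eef_rot: [3.138, -0.001, 1.514]
force: [-0.4, 0.7, 5.5]
grip_width: 0.0003
time_s: 4.85
ee_pos: [0.5051, 0.0529, 0.041]
eef_rot: [3.138, -0.001, 1.514]
force: [-2.4, 1.2, 7.9]
grip_width: 0.0006
```

```bash
python3 -m jog '[[0,0,0.001,0,0,0,-1],[0,0,0.001,0,0,0,-1]]'
```

```text
time_s: 5.05
ee_pos: [0.5051, 0.0529, 0.0404]
eef_rot: [3.138, -0.001, 1.514]
force: [-2.8, 0.7, 9.7]
grip_width: 0.0004
```

The stop is felt near z = 0.041 at 9.7 N. Now I'll let go and get out of the lid's path.

```bash
python3 -m jog '[[-0.012,0,-0.012,0,0,0,-1],[-0.06,0,-0.03,0,0,0,-1],[-0.11,0,-0.06,0,0,0,-1],[-0.15,0,-0.1,0,0,0,-1],[-0.17,0,-0.15,0,0,0,-0.3],[-0.17,0,-0.18,0,0,0,0],[-0.17,0,-0.18,0,0,0,0.1],[-0.17,0,-0.18,0,0,0,0.1]]'
python3 - <<'E'
from h import *
c=camera("scene");crop(c,200,60,520,260,2.4,"pics/s3.png")
go([.538,-.2436,.20],[np.pi,0,.111])
E
```

```text
time_s: 5.85
ee_pos: [0.4947, -0.1175, 0.2208]
eef_rot: [3.137, -0.0, 1.514]
force: [-1.0, 0.5, -0.5]
grip_width: 0.029
shift [-0.1239  0.0507  0.0196] turn [ 8.000e-04 -1.500e-03  8.933e-01]
```

View pics/s3.png

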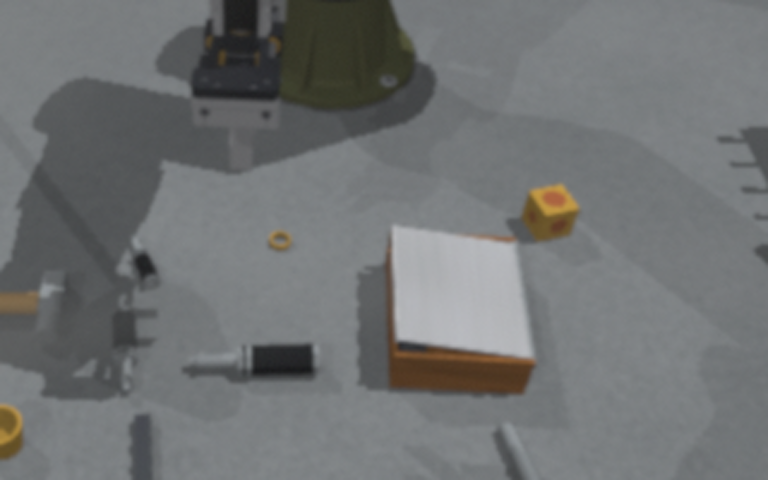

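The lid is lifting. I'll move above the handpiece.

```bash
python3 -m jog '[[-0.124,0.05,0.02,0,0,0.893,0.1],[-0.124,0.05,0.02,0,0,0.893,0.1],[-0.124,0.05,0.02,0,0,0.893,0.1],[-0.124,0.05,0.02,0,0,0.893,0.1],[-0.124,0.05,0.02,0,0,0.893,0.1],[-0.124,0.05,0.02,0,0,0.893,0.1],[-0.124,0.05,0.02,0,0,0.893,0.1],[-0.124,0.05,0.02,0,0,0.893,0.1],[-0.124,0.05,0.02,0,0,0.893,0.1],[-0.124,0.05,0.02,0,0,0.893,0.1],[-0.124,0.05,0.02,0,0,0.893,0.1],[-0.124,0.05,0.02,0,0,0.893,0.1]]'
python3 - <<'E'
from h import *
c=camera("wrist");crop(c,0,0,640,400,1,"pics/w2.png");t=camera("top");crop(t,150,130,450,300,2.6,"pics/t3.png")
print(state()[1],proj(c,[.538,-.2436,.012]))
E
```

```text
time_s: 7.1
ee_pos: [0.537, -0.2433, 0.1984]
eef_rot: [-3.14, -0.001, 0.114]
force: [0.5, 0.6, 0.2]
grip_width: 0.0513
[ 0.53713621 -0.24343475  0.19894014] [322.37472612 180.02161256]
```

View pics/w2.png

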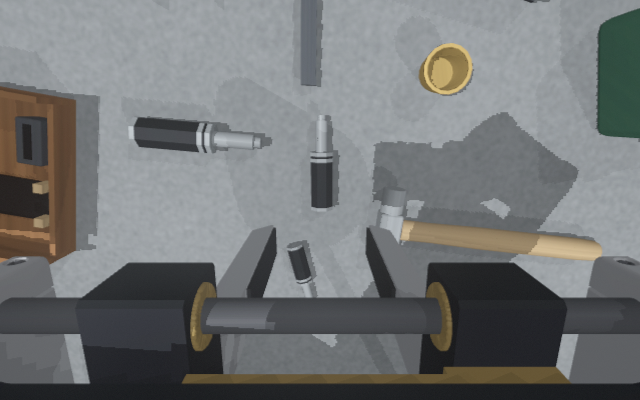

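View pics/t3.png

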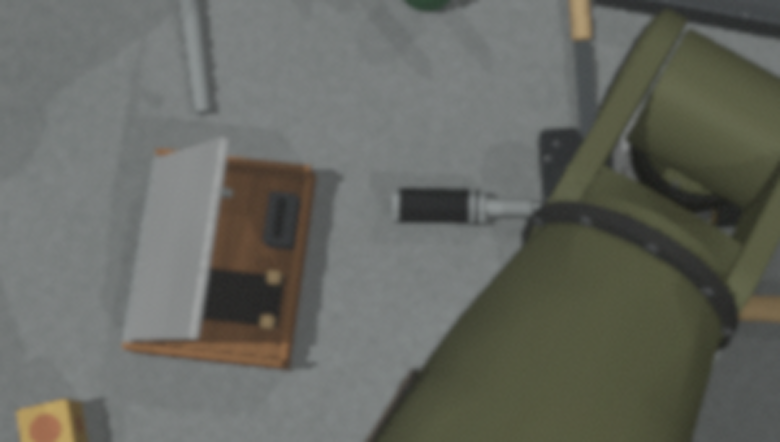

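The wrist view shows the target between the jaws, with its tip at (323,115), barrel front at (321,152) and tail at (320,210). I'll measure the axis and middle.

Run:
```python
from h import *
c=camera("wrist");im=c["image"][100:220,295:350]
g=cv2.cvtColor(im,cv2.COLOR_RGB2GRAY);m=(g<60).astype(np.uint8)
q=max(cv2.findContours(m,0,2)[0],key=cv2.contourArea);r=cv2.minAreaRect(q);b=cv2.boxPoints(r)+[295,100]
P=np.array([ray(c,p,.018) for p in b]);print(b.round(1).tolist(),P.round(4).tolist(),P.mean(0).round(4),np.linalg.norm(P-np.roll(P,-1,0),axis=1))
for p in[(323.5,115),(321,152),(320,210)]:print(ray(c,p,.012).round(4))
# upright-edge limits at the middle row
print([(x,int(v)) for x,v in zip(range(300,345),c["image"][183,300:345].mean(1))])
```

```text
[[325.0, 163.0], [331.0, 163.0], [331.0, 207.0], [325.0, 207.0]] [[0.5584, -0.2444, 0.018], [0.5592, -0.2509, 0.018], [0.5097, -0.2569, 0.018], [0.5089, -0.2502, 0.018]] [ 0.534  -0.2506  0.018 ] [0.00656649 0.04988447 0.00678219 0.04988346]
[ 0.6089 -0.237   0.012 ]
[ 0.5693 -0.2388  0.012 ]
[ 0.5031 -0.2452  0.012 ]
[(300, 151), (301, 147), (302, 145), (303, 145), (304, 144), (305, 143), (306, 142), (307, 141), (308, 143), (309, 144), (310, 116), (311, 71), (312, 56), (313, 56), (314, 56), (315, 56), (316, 56), (317, 62), (318, 62), (319, 64), (320, 61), (321, 63), (322, 63), (323, 62), (324, 61), (325, 60), (326, 53), (327, 52), (328, 52), (329, 52), (330, 53), (331, 52), (332, 95), (333, 104), (334, 106), (335, 106), (336, 108), (337, 108), (338, 142), (339, 152), (340, 152), (341, 151), (342, 149), (343, 147), (344, 149)]
```

Run:
```python
from h import *
c=camera("wrist");g=c["image"].mean(2)
for r in range(160,210,6):
    row=g[r,300:345];i=np.where(row[:25]<95)[0];print(r,300+i.min(), ray(c,(299.5+i.min(),r),.012).round(4))
print(ray(c,(321.2,183),.016))
go([.5365,-.2425,.0045],[np.pi,0,.09])
```

```text
Traceback (most recent call last):
ValueError: zero-size array to reduction operation minimum which has no identity
```

Run:
```python
from h import *
c=camera("wrist");g=c["image"].mean(2)
for r in range(164,206,6):
    row=g[r,300:345];i=np.where(row[:25]<115)[0];print(r,300+i.min(), ray(c,(299.5+i.min(),r),.012).round(4))
print(ray(c,(321.2,183),.016))
go([.5365,-.2425,.0045],[np.pi,0,.09])
```

```text
164 310 [ 0.5548 -0.2277  0.012 ]
170 310 [ 0.548  -0.2284  0.012 ]
176 310 [ 0.5413 -0.2291  0.012 ]
182 310 [ 0.5345 -0.2299  0.012 ]
188 311 [ 0.5277 -0.2317  0.012 ]
194 310 [ 0.5206 -0.2313  0.012 ]
200 311 [ 0.5138 -0.2332  0.012 ]
[ 0.53557665 -0.24302114  0.016     ]
shift [-0.001  -0.0011  0.1949] turn [-0.0004 -0.0014  0.0141]
```

```bash
python3 -m jog '[[-0.001,-0.001,0.05,0,0,0,0.1],[-0.001,-0.001,0.1,0,0,0,0.1],[-0.001,-0.001,0.14,0,0,0,0.1],[-0.001,-0.001,0.17,0,0,0,0.1],[-0.001,-0.001,0.185,0,0,0,0.1],[-0.001,-0.001,0.194,0,0,0,0.1],[-0.001,-0.001,0.194,0,0,0,0.1],[-0.001,-0.001,0.194,0,0,0,0.1]]' 20
python3 - <<'E'
from h import *
c=camera("wrist");crop(c,0,0,640,400,1,"pics/w3.png")
E
```

```text
time_s: 8.15
ee_pos: [0.5373, -0.2429, 0.0068]
eef_rot: [3.141, -0.004, 0.112]
force: [0.7, 0.1, 0.4]
grip_width: 0.0521
```

View pics/w3.png

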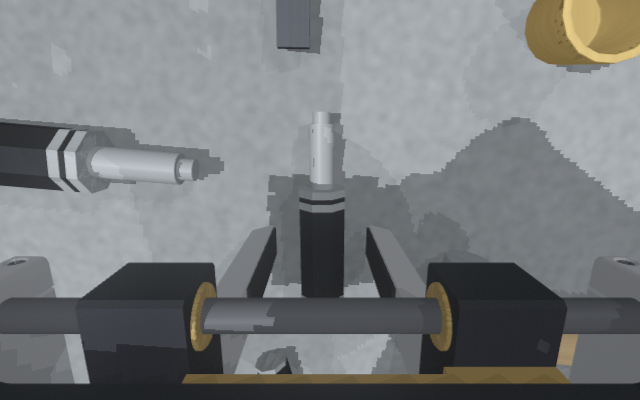

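The barrel sits centred between the jaws (columns 300–345, fingers at 275 and 367). I'll go 2 mm lower and grip.

```bash
python3 -m jog '[[0,0,0.002,0,0,0,0.1],[0,0,0.002,0,0,0,-0.2],[0,0,0.002,0,0,0,-0.5],[0,0,0.002,0,0,0,-0.6],[0,0,0.002,0,0,0,-0.7],[0,0,0.002,0,0,0,-0.7],[0,0,0.002,0,0,0,-0.7]]' 25
python3 - <<'E'
from h import *
c=camera("wrist");crop(c,0,0,640,400,1,"pics/w4.png")
# show barrel ends
for p in[(321.5,113),(322,185)]:print(ray(c,p,.012))
E
```

```text
time_s: 8.9
ee_pos: [0.5374, -0.243, 0.005]
eef_rot: [3.141, -0.004, 0.112]
force: [-0.2, -0.9, 2.3]
grip_width: 0.0234
[ 0.6081291  -0.23410143  0.012     ]
[ 0.57135911 -0.23853832  0.012     ]
```

View pics/w4.png

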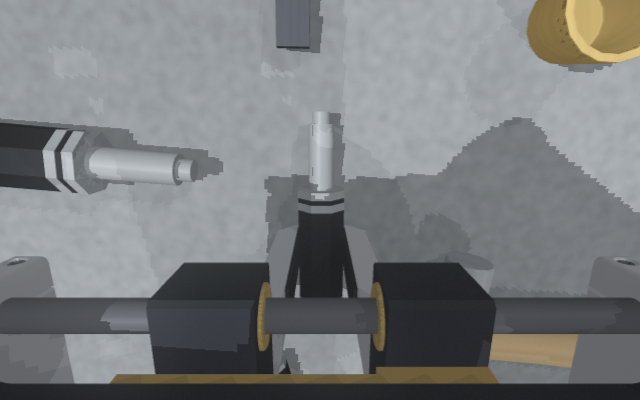

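The grip width is 23.4 mm, centred on the barrel. I'll lift and carry it towards the case.

```bash
python3 -m jog '[[0,0,-0.01,0,0,0,-0.7],[0,0,-0.04,0,0,0,-0.7],[0,0,-0.08,0,0,0,-0.7],[0,0,-0.12,0,0,0,-0.7],[0,0,-0.145,0,0,0,-0.7],[0,0,-0.145,0,0,0,-0.7]]' 25
python3 - <<'E'
from h import *
go([.4765,.0925,.15],[np.pi,0,1.513])
E
```

```text
time_s: 9.55
ee_pos: [0.538, -0.2436, 0.1542]
eef_rot: [3.137, -0.009, 0.112]
force: [0.0, -0.0, -1.8]
grip_width: 0.0238
shift [-0.0235 -0.3408  0.0026] turn [ 0.0065 -0.0031 -0.8917]
```

```bash
python3 -m jog '[[-0.002,-0.03,0.002,0,0,-0.06,-0.7],[-0.004,-0.06,0.002,0,0,-0.14,-0.7],[-0.006,-0.09,0.002,0,0,-0.22,-0.7],[-0.008,-0.12,0.002,0,0,-0.3,-0.7],[-0.01,-0.15,0.002,0,0,-0.38,-0.7],[-0.012,-0.18,0.002,0,0,-0.46,-0.7],[-0.014,-0.21,0.002,0,0,-0.54,-0.7],[-0.016,-0.24,0.002,0,0,-0.62,-0.7],[-0.018,-0.27,0.002,0,0,-0.7,-0.7],[-0.02,-0.3,0.002,0,0,-0.78,-0.7],[-0.022,-0.32,0.002,0,0,-0.84,-0.7],[-0.023,-0.335,0.002,0.006,-0.003,-0.88,-0.7],[-0.023,-0.341,0.002,0.006,-0.003,-0.892,-0.7],[-0.023,-0.341,0.002,0.006,-0.003,-0.892,-0.7],[-0.023,-0.341,0.002,0.006,-0.003,-0.892,-0.7]]' 25
python3 - <<'E'
from h import *
c=camera("wrist");crop(c,0,0,640,400,1,"pics/w5.png");t=camera("top");crop(t,170,130,370,280,4,"pics/t5.png");s=camera("scene");crop(s,300,90,500,240,4,"pics/s5.png")
print(state()[1])
E
```

```text
time_s: 11.05
ee_pos: [0.4768, 0.0922, 0.1501]
eef_rot: [3.141, 0.001, 1.512]
force: [0.7, 0.1, -1.3]
grip_width: 0.0236
[0.47700216 0.09208842 0.15044053]
```

View pics/w5.png

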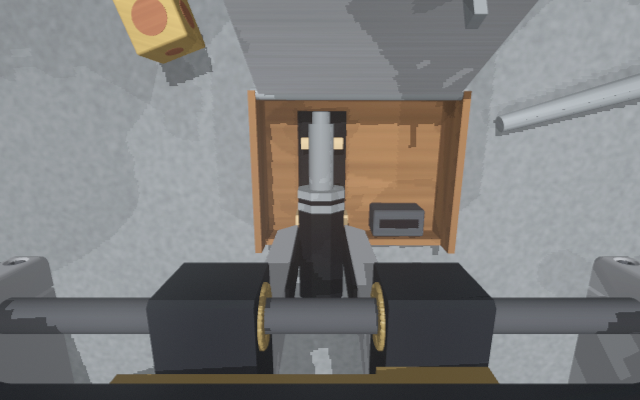

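View pics/t5.png

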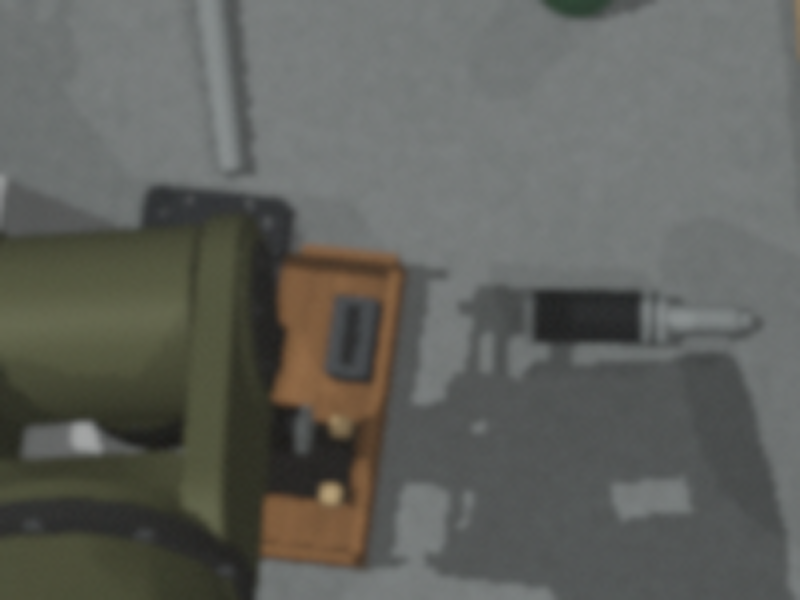

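View pics/s5.png

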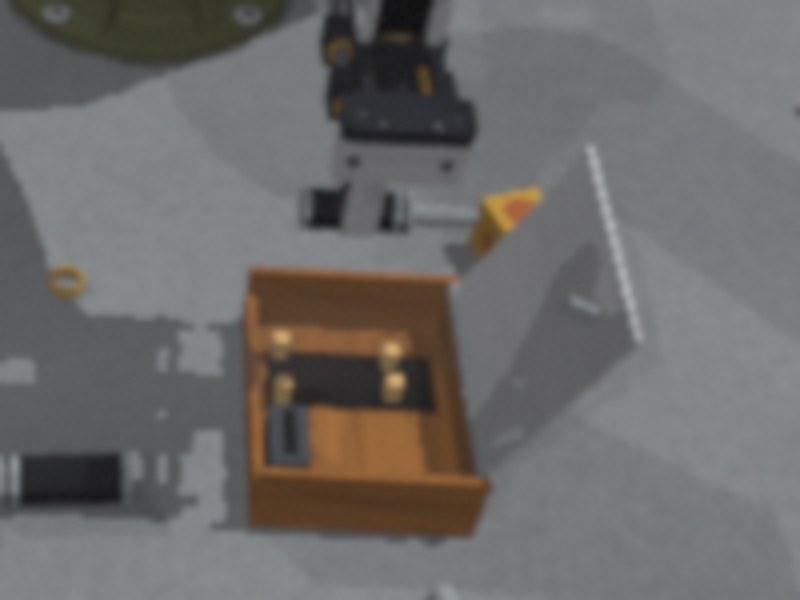

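The lid is open. In the wrist view the narrow cheeks are at about (305,143) and (338,143), and the nose is between them. I'll check the cheek midpoint against the predicted pose.

Run:
```python
from h import *
w=camera("wrist");s=camera("scene");t=camera("top")
g=w["image"].astype(int)
m=((g[...,0]>170)&(g[...,2]>100)&(g[...,0]-g[...,2]>30)).astype(np.uint8)
n,l,st,ce=cv2.connectedComponentsWithStats(m)
for i in range(1,n):
    x,y,ww,h,a=st[i]
    if a>15 and 255<x<400 and 80<y<240:
        print("w",st[i],ray(w,ce[i],.026).round(4), "inner edges",ray(w,(x-.5,y+h/2),.026).round(4),ray(w,(x+ww-.5,y+h/2),.026).round(4))
P=[ray(s,(300+u/4,90+v/4),.026) for u,v in[(393,346),(396,378),(281,335),(284,379)]];print("scene",np.round(P,4).tolist())
P=[ray(t,(170+u/4,130+v/4),.026) for u,v in[(341,424),(331,491)]];print("top front",np.round(P,4).tolist())
ps=-.058;Rm=np.array([[np.cos(ps),-np.sin(ps)],[np.sin(ps),np.cos(ps)]]);o=np.array([.5085,.1125])
for q in[(-16,26),(-44,26),(-30,26),(-30,-47),(-30,-21.5)]:print(q,(o+Rm@np.array(q)/1000).round(4))
# held axis
print("nose tip px 321,113 base 321,186:",)
```

```text
w [301 138   8  11  88] [0.465  0.1404 0.026 ] inner edges [0.4613 0.1402 0.026 ] [0.4686 0.1398 0.026 ]
w [334 138   9  11  95] [0.4953 0.1388 0.026 ] inner edges [0.4913 0.1384 0.026 ] [0.4995 0.138  0.026 ]
w [346 176  45  12 348] [0.5195 0.101  0.026 ] inner edges [0.5008 0.1022 0.026 ] [0.5428 0.0997 0.026 ]
w [362 199  11   5  29] [0.5201 0.0831 0.026 ] inner edges [0.5151 0.0825 0.026 ] [0.5256 0.0819 0.026 ]
w [295 215   4  10  34] [0.4519 0.0682 0.026 ] inner edges [0.4502 0.0679 0.026 ] [0.4541 0.0677 0.026 ]
w [344 215   4   8  25] [0.4994 0.0672 0.026 ] inner edges [0.4974 0.0661 0.026 ] [0.5012 0.0659 0.026 ]
scene [[0.464, 0.1407, 0.026], [0.4927, 0.1385, 0.026], [0.4544, 0.0669, 0.026], [0.494, 0.0648, 0.026]]
top front [[0.4953, 0.0641, 0.026], [0.456, 0.0666, 0.026]]
(-16, 26) [0.494  0.1394]
(-44, 26) [0.4661 0.141 ]
(-30, 26) [0.4801 0.1402]
(-30, -47) [0.4758 0.0673]
(-30, -21.5) [0.4773 0.0928]
nose tip px 321,113 base 321,186:
```

The midpoints agree to 1–2 mm. I'll lower it in.

```bash
python3 -m jog '[[0,0,0.03,0,0,0,-0.7],[0,0,0.06,0,0,0,-0.7],[0,0,0.085,0,0,0,-0.7],[0,0,0.1,0,0,0,-0.7],[0,0,0.106,0,0,0,-0.7],[0,0,0.106,0,0,0,-0.7]]' 25
python3 - <<'E'
from h import *
c=camera("wrist");crop(c,200,60,460,260,3,"pics/w6.png")
E
```

```text
time_s: 11.95
ee_pos: [0.4769, 0.0922, 0.0442]
eef_rot: [-3.141, 0.001, 1.512]
force: [0.4, -0.4, -1.3]
grip_width: 0.0236
```

View pics/w6.png

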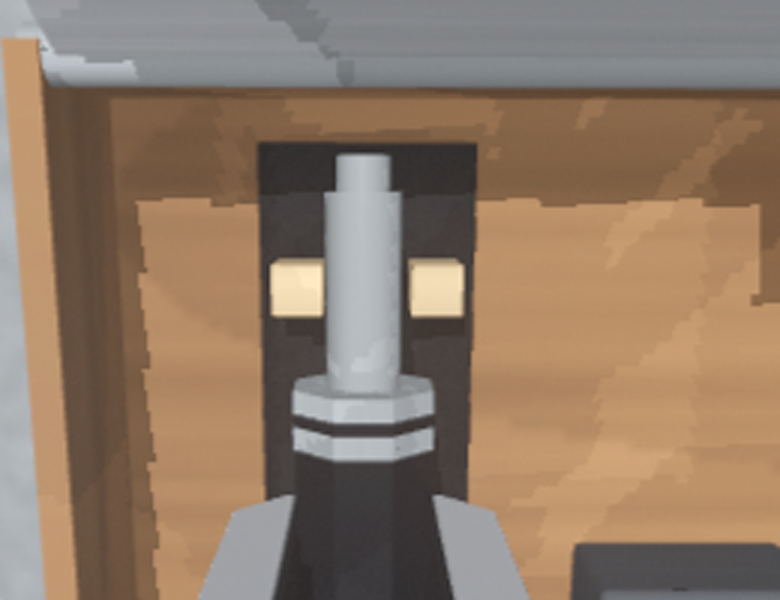

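The nose (centre column 365) is centred between the cheeks (midpoint 366). I'll continue down slowly.

```bash
python3 -m jog '[[0,0,0.008,0,0,0,-0.7],[0,0,0.016,0,0,0,-0.7],[0,0,0.022,0,0,0,-0.7],[0,0,0.026,0,0,0,-0.7],[0,0,0.027,0,0,0,-0.7],[0,0,0.027,0,0,0,-0.7]]' 25
python3 -m jog '[[0,0,0.001,0,0,0,-0.7],[0,0,0.001,0,0,0,-0.7]]' 25
```

```text
time_s: 12.6
ee_pos: [0.4773, 0.0922, 0.0178]
eef_rot: [3.141, 0.0, 1.512]
force: [-0.6, -0.0, -1.7]
grip_width: 0.0236
time_s: 12.8
ee_pos: [0.4774, 0.0922, 0.0169]
eef_rot: [3.141, 0.0, 1.512]
force: [-0.2, 0.2, -2.2]
grip_width: 0.0235
```

```bash
python3 -m jog '[[0,0,0.001,0,0,0,-0.7],[0,0,0.001,0,0,0,-0.7]]' 25
python3 -m jog '[[0,0,0.001,0,0,0,-0.7],[0,0,0.001,0,0,0,-0.7]]' 25
```

```text
time_s: 13.0
ee_pos: [0.4774, 0.0923, 0.0159]
eef_rot: [3.141, 0.0, 1.512]
force: [0.9, -0.1, -1.2]
grip_width: 0.0236
time_s: 13.2
ee_pos: [0.4775, 0.0923, 0.015]
eef_rot: [3.14, 0.0, 1.512]
force: [0.4, -0.1, 0.0]
grip_width: 0.0235
```

```bash
python3 -m jog '[[0,0,0.001,0,0,0,-0.7],[0,0,0.001,0,0,0,-0.7]]' 25
```

```text
time_s: 13.4
ee_pos: [0.4775, 0.0922, 0.0149]
eef_rot: [3.14, 0.0, 1.512]
force: [-7.0, -2.1, 14.6]
grip_width: 0.0239
```

The handpiece is seated on the pad. I'll ease off and open the fingers.

```bash
python3 -m jog '[[0,0,-0.001,0,0,0,-0.4],[0,0,-0.001,0,0,0,-0.25],[0,0,-0.001,0,0,0,-0.15],[0,0,-0.001,0,0,0,-0.1],[0,0,-0.001,0,0,0,-0.1]]' 25
python3 - <<'E'
from h import *
c=camera("wrist");crop(c,200,60,460,260,3,"pics/w7.png")
E
```

```text
time_s: 13.9
ee_pos: [0.4775, 0.0922, 0.0158]
eef_rot: [3.14, 0.0, 1.512]
force: [0.1, -1.0, 0.4]
grip_width: 0.0422
```

View pics/w7.png

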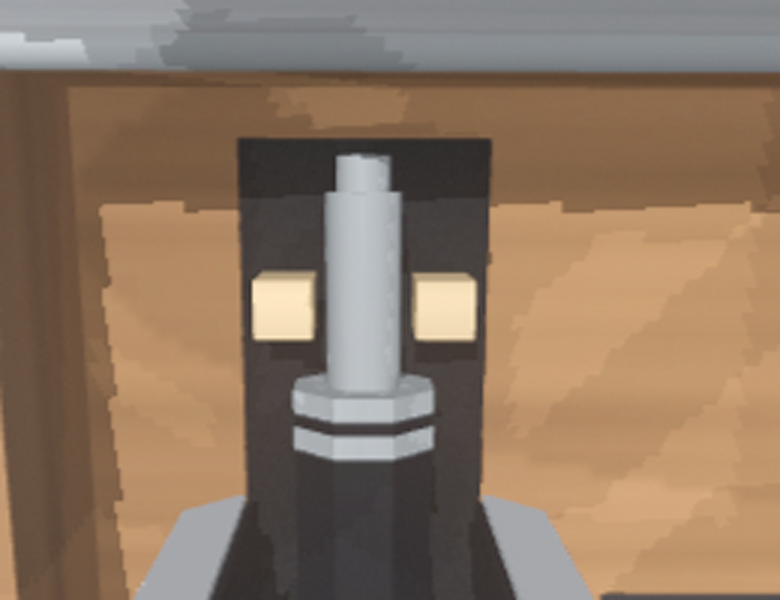

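The handpiece is resting with the fingers clear, so I'll go straight up and look.

```bash
python3 -m jog '[[0,0,-0.008,0,0,0,-0.1],[0,0,-0.03,0,0,0,-0.1],[0,0,-0.06,0,0,0,-0.1],[0,0,-0.1,0,0,0,-0.1],[0,0,-0.14,0,0,0,-0.3],[0,0,-0.18,0,0,0,-0.7],[0,0.01,-0.215,0,0,0,-1],[0,0.02,-0.22,0,0,0,-1],[0,0.03,-0.22,0,0,0,-1],[0,0.03,-0.22,0,0,0,-1]]'
python3 - <<'E'
from h import *
c=camera("wrist");crop(c,160,80,480,280,2.5,"pics/w8.png");s=camera("scene");crop(s,300,90,500,240,4,"pics/s8.png")
ps=-.058;Rm=np.array([[np.cos(ps),-np.sin(ps)],[np.sin(ps),np.cos(ps)]]);o=np.array([.5085,.1125])
p=state()[1];print("TCP case",(Rm.T@(p[:2]-o)).round(4),p[2])
E
```

```text
time_s: 14.95
ee_pos: [0.5075, 0.0904, 0.2351]
eef_rot: [3.141, 0.001, 1.512]
force: [-0.2, 0.2, -0.4]
grip_width: 0.0006
TCP case [-0.0005 -0.0221] 0.23474128786462278
```

View pics/w8.png

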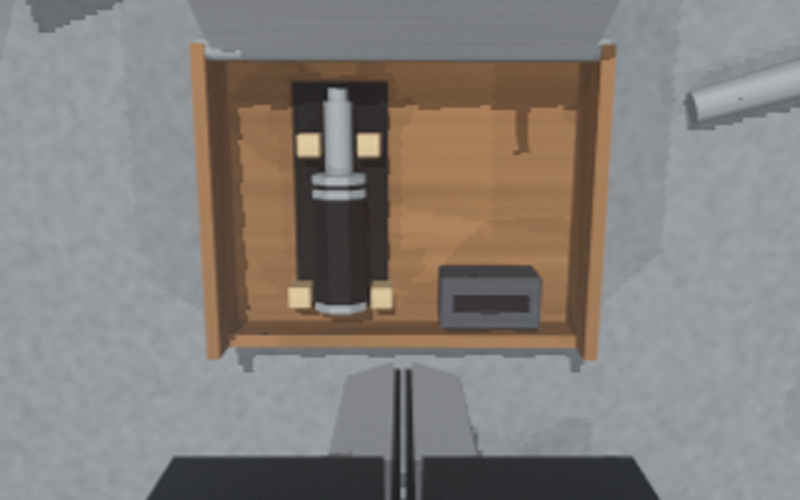

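View pics/s8.png

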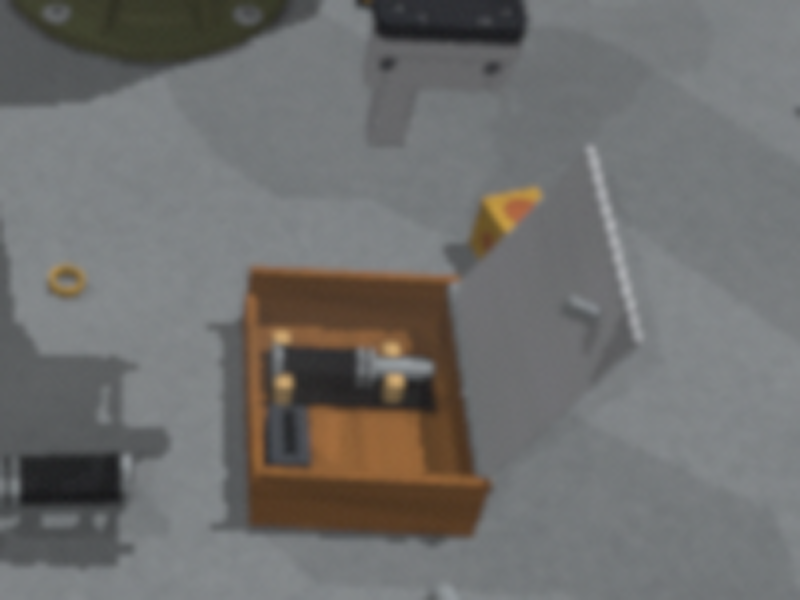

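The handpiece lies flat in both rests with its nose to the hinge. I'll move over and beyond the open lid.

```bash
python3 -m jog '[[0.03,0,0,0,0,0,-1],[0.07,0,0,0,0,0,-1],[0.11,0,0,0,0,0,-1],[0.15,0,0,0,0,0,-1],[0.18,0,0,0,0,0,-1],[0.19,0,0,0,0,0,-1],[0.19,0,0.03,0,0,0,-1],[0.19,0,0.06,0,0,0,-1],[0.19,0,0.085,0,0,0,-1],[0.19,0,0.09,0,0,0,-1],[0.19,0,0.09,0,0,0,-1]]'
python3 - <<'E'
from h import *
s=camera("scene");crop(s,300,90,500,240,4,"pics/s9.png")
ps=-.058;Rm=np.array([[np.cos(ps),-np.sin(ps)],[np.sin(ps),np.cos(ps)]]);o=np.array([.5085,.1125])
p=state()[1];y,z=(Rm.T@(p[:2]-o))[1],p[2];print("TCP case",y,z)
for th in range(115,-1,-10):
    a=np.radians(th);r=.136 if th>90 else .122
    Y=.066-r*np.cos(a)+.003*np.sin(a)+.008;Z=.048+r*np.sin(a)+.003*np.cos(a)
    if th>90:Z=.145
    print(th,"y z",round(Y,3),round(Z,3),"row x,z",round(Y-y,3),round(z-Z,3))
E
```

```text
time_s: 16.15
ee_pos: [0.5175, 0.2795, 0.1444]
eef_rot: [-3.139, 0.001, 1.512]
force: [0.7, 0.5, 0.7]
grip_width: 0.0007
TCP case 0.16760175710822672 0.1455225046460683
115 y z 0.134 0.145 row x,z -0.033 0.001
105 y z 0.112 0.145 row x,z -0.056 0.001
95 y z 0.089 0.145 row x,z -0.079 0.001
85 y z 0.066 0.17 row x,z -0.101 -0.024
75 y z 0.045 0.167 row x,z -0.122 -0.021
65 y z 0.025 0.16 row x,z -0.142 -0.014
55 y z 0.006 0.15 row x,z -0.161 -0.004
45 y z -0.01 0.136 row x,z -0.178 0.009
35 y z -0.024 0.12 row x,z -0.192 0.025
25 y z -0.035 0.102 row x,z -0.203 0.043
15 y z -0.043 0.082 row x,z -0.211 0.063
5 y z -0.047 0.062 row x,z -0.215 0.084
```

View pics/s9.png

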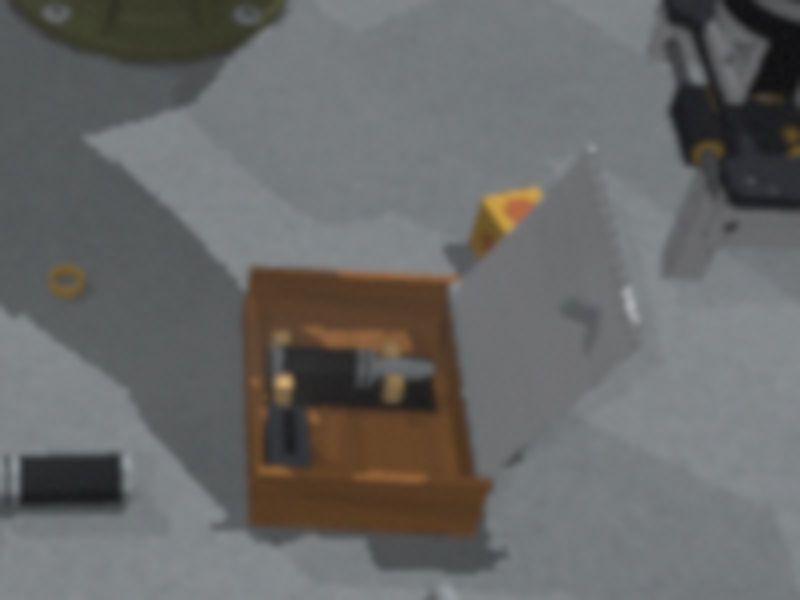

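I'm positioned outside the lid. I'll start pushing slowly.

```bash
python3 -m jog '[[-0.02,0,0,0,0,0,-1],[-0.03,0,0,0,0,0,-1],[-0.037,0,0,0,0,0,-1],[-0.044,0,0,0,0,0,-1],[-0.051,0,0,0,0,0,-1],[-0.058,0,0,0,0,0,-1]]'
```

```text
time_s: 16.8
ee_pos: [0.5146, 0.2217, 0.1458]
eef_rot: [-3.142, 0.0, 1.512]
force: [0.5, 1.9, 0.9]
grip_width: 0.0006
```

```bash
python3 -m jog '[[-0.007,0,-0.003,0,0,0,-1],[-0.014,0,-0.008,0,0,0,-1],[-0.021,0,-0.014,0,0,0,-1],[-0.028,0,-0.02,0,0,0,-1],[-0.035,0,-0.023,0,0,0,-1],[-0.043,0,-0.024,0,0,0,-1]]'
python3 - <<'E'
from h import *
s=camera("scene");crop(s,300,60,500,210,4,"pics/s10.png")
ps=-.058;Rm=np.array([[np.cos(ps),-np.sin(ps)],[np.sin(ps),np.cos(ps)]]);o=np.array([.5085,.1125])
p=state()[1];print("TCP case",(Rm.T@(p[:2]-o)).round(4),p[2])
E
```

```text
time_s: 17.4
ee_pos: [0.5122, 0.1783, 0.1702]
eef_rot: [3.141, -0.0, 1.512]
force: [0.5, 3.2, -0.9]
grip_width: 0.0005
TCP case [-0.0001  0.0649] 0.17018073771704287
```

View pics/s10.png

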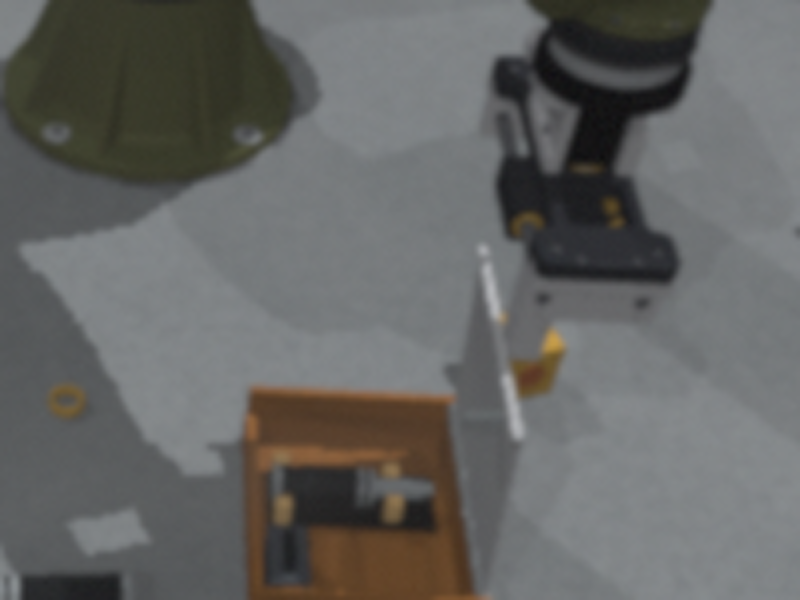

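```bash
python3 -m jog '[[-0.007,0,0.001,0,0,0,-1],[-0.014,0,0.002,0,0,0,-1],[-0.02,0,0.003,0,0,0,-1],[-0.027,0,0.005,0,0,0,-1],[-0.034,0,0.008,0,0,0,-1],[-0.04,0,0.01,0,0,0,-1],[-0.046,0,0.013,0,0,0,-1],[-0.053,0,0.017,0,0,0,-1],[-0.059,0,0.02,0,0,0,-1]]'
```

```text
time_s: 18.35
ee_pos: [0.5086, 0.1179, 0.1498]
eef_rot: [3.141, 0.0, 1.512]
force: [0.2, 2.1, -0.1]
grip_width: 0.0007
```

```bash
python3 -m jog '[[-0.008,0,0.007,0,0,0,-1],[-0.016,0,0.014,0,0,0,-1],[-0.023,0,0.022,0,0,0,-1],[-0.03,0,0.03,0,0,0,-1],[-0.036,0,0.039,0,0,0,-1],[-0.042,0,0.048,0,0,0,-1],[-0.048,0,0.057,0,0,0,-1],[-0.053,0,0.066,0,0,0,-1],[-0.056,0,0.074,0,0,0,-1]]'
python3 - <<'E'
from h import *
s=camera("scene");crop(s,300,60,500,210,4,"pics/s11.png")
ps=-.058;Rm=np.array([[np.cos(ps),-np.sin(ps)],[np.sin(ps),np.cos(ps)]]);o=np.array([.5085,.1125])
o_=status.get_obs();p=o_["ee_pos"];print("TCP case",(Rm.T@(p[:2]-o)).round(4),p[2],o_["force"])
E
```

```text
time_s: 19.25
ee_pos: [0.5051, 0.0616, 0.0749]
eef_rot: [-3.141, 0.0, 1.512]
force: [1.6, 2.9, 3.0]
grip_width: 0.0009
TCP case [-0.0008 -0.0514] 0.07383187868529698 [ 1.17052099 -0.78497256  1.33917278]
```

View pics/s11.png

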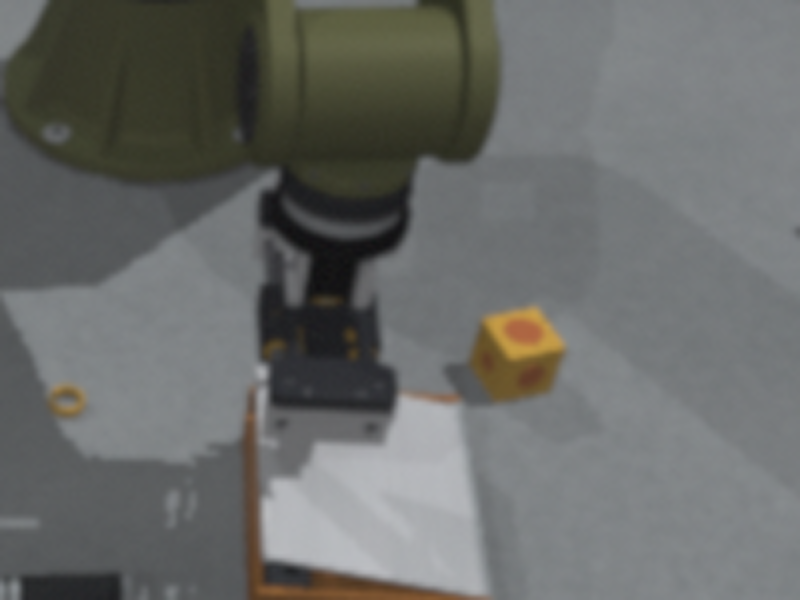

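The lid is about 10° open under the fingers. I'll bring it to level while sliding to the press spot.

```bash
python3 -m jog '[[-0.003,0,0.005,0,0,0,-1],[-0.005,0,0.01,0,0,0,-1],[-0.007,0,0.015,0,0,0,-1],[-0.008,0,0.019,0,0,0,-1],[-0.008,0,0.023,0,0,0,-1],[-0.008,0,0.026,0,0,0,-1],[-0.008,0,0.026,0,0,0,-1]]'
python3 -m jog '[[0,0,0.001,0,0,0,-1],[0,0,0.002,0,0,0,-1],[0,0,0.003,0,0,0,-1],[0,0,0.003,0,0,0,-1]]'
```

```text
time_s: 20.0
ee_pos: [0.5042, 0.053, 0.0475]
eef_rot: [-3.14, 0.001, 1.512]
force: [0.2, -2.0, 2.3]
grip_width: 0.0006
time_s: 20.4
ee_pos: [0.5042, 0.053, 0.0445]
eef_rot: [-3.14, 0.001, 1.512]
force: [0.5, -0.8, 2.9]
grip_width: 0.0005
```

```bash
python3 -m jog '[[0,0,0.001,0,0,0,-1],[0,0,0.002,0,0,0,-1],[0,0,0.002,0,0,0,-1]]'
python3 -m jog '[[0,0,0.001,0,0,0,-1],[0,0,0.001,0,0,0,-1]]'
```

```text
time_s: 20.7
ee_pos: [0.5042, 0.0531, 0.0424]
eef_rot: [-3.14, 0.001, 1.512]
force: [-0.5, 0.7, 3.8]
grip_width: 0.0006
time_s: 20.9
ee_pos: [0.5042, 0.0531, 0.0413]
eef_rot: [-3.14, 0.001, 1.512]
force: [-0.7, 0.1, 4.9]
grip_width: 0.0004
```

```bash
python3 -m jog '[[0,0,0.001,0,0,0,-1],[0,0,0.001,0,0,0,-1]]'
```

```text
time_s: 21.1
ee_pos: [0.5043, 0.0532, 0.0405]
eef_rot: [-3.14, 0.001, 1.512]
force: [-2.1, -0.8, 8.1]
grip_width: 0.0007
```

```bash
python3 -m jog '[[0,0,0.001,0,0,0,-1],[0,0,0.001,0,0,0,-1]]'
```

```text
time_s: 21.3
ee_pos: [0.5043, 0.0532, 0.0399]
eef_rot: [-3.14, 0.001, 1.512]
force: [-2.8, -0.7, 10.3]
grip_width: 0.0004
```

The stop is reached at 10 N, the same depth as the first press. I'll let go straight up and wait a little away from the case.

```bash
python3 -m jog '[[0,0,-0.004,0,0,0,-1],[0,0,-0.01,0,0,0,-1],[-0.005,0,-0.02,0,0,0,-1],[-0.04,0,-0.04,0,0,0,-1],[-0.08,0,-0.08,0,0,0,-1],[-0.13,0,-0.12,0,0,0,-1],[-0.18,0,-0.15,0,0,0,-1],[-0.2,0,-0.15,0,0,0,-1],[-0.2,0,-0.15,0,0,0,-1],[-0.2,0,-0.15,0,0,0,-1],[-0.2,0,-0.15,0,0,0,-1],[-0.2,0,-0.15,0,0,0,-1],[-0.2,0,-0.15,0,0,0,-1],[-0.2,0,-0.15,0,0,0,-1],[-0.2,0,-0.15,0,0,0,-1],[-0.2,0,-0.15,0,0,0,-1]]'
python3 - <<'E'
from h import *
s=camera("scene");crop(s,0,0,640,400,1,"pics/s12.png");crop(s,320,120,460,225,5.5,"pics/s12b.png");t=camera("top");crop(t,0,0,640,400,1,"pics/t12.png")
import cv2
n={"top":(190,180,290,280),"scene":(340,140,430,240)}
for k,c in(("top",t),("scene",s)):
    x0,y0,x1,y1=n[k];g=cv2.resize(c["image"][y0:y1,x0:x1],None,fx=8,fy=8,interpolation=cv2.INTER_CUBIC);h=cv2.cvtColor(g,cv2.COLOR_RGB2HSV)
    m=((h[...,2]>140)&(h[...,1]<40)).astype(np.uint8);q=max(cv2.findContours(m,0,2)[0],key=cv2.contourArea)
    P=np.array([ray(c,((p[0]+.5)/8-.5+x0,(p[1]+.5)/8-.5+y0),.051) for p in cv2.approxPolyDP(q,40,True)[:,0]]);print(k,P[:,:2].round(4).tolist())
E
```

```text
time_s: 22.9
ee_pos: [0.4927, -0.1462, 0.19]
eef_rot: [-3.14, 0.001, 1.512]
force: [0.0, -0.0, 0.6]
grip_width: 0.0004
top [[0.593, 0.1751], [0.4314, 0.1856], [0.4236, 0.0467], [0.5834, 0.0374]]
scene [[0.4227, 0.042], [0.5838, 0.0341], [0.5941, 0.1736], [0.4269, 0.1832]]
```

View pics/s12b.png

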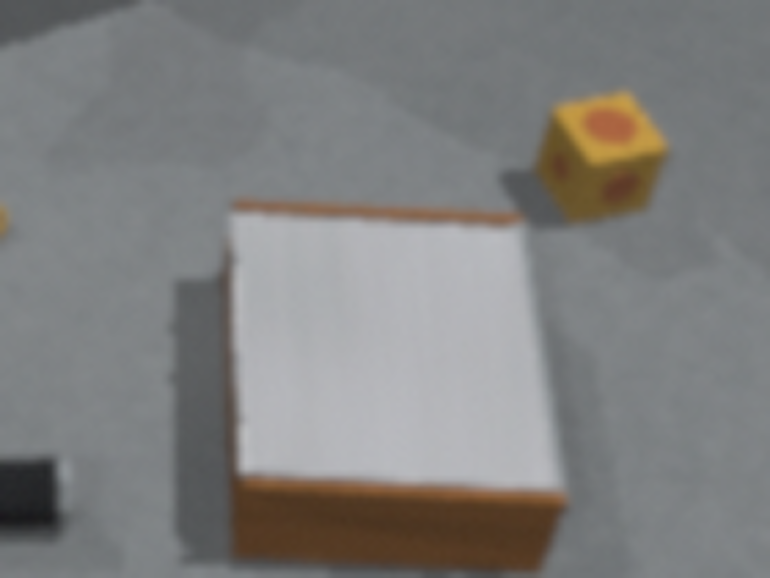

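View pics/s12.png

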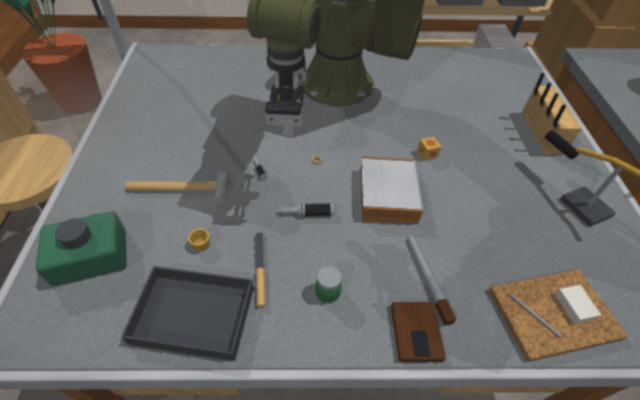

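View pics/t12.png

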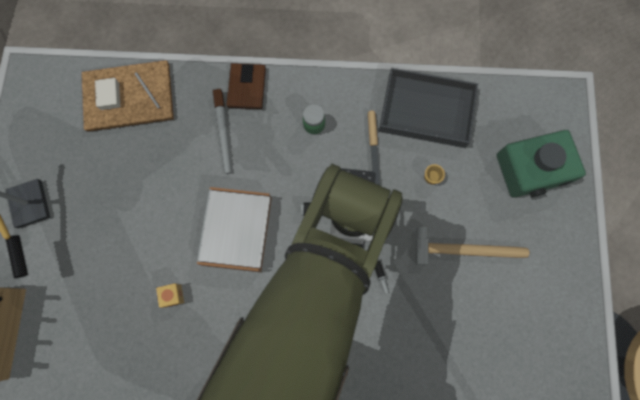

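1.4 s after I let go, the lid is still level: its corners match the start (scene (0.423, 0.042) and (0.584, 0.034), against (0.423, 0.042) and (0.583, 0.034)). The bystanders are where they were, so I'll hand in.

Run:
```python
from station import ctrl
print(ctrl.hand_in())
```

```text
the job is handed in; nothing more can be done
None
```

The job is handed in at about 23 s on the robot's clock: the handpiece is in its rests and the case is shut and latched. I pressed the lid open at 9.7 N. I then laid down the 104 mm handpiece, which measured about 106 mm; the 142 mm and 80 mm look-alikes were left alone. Finally I swung the lid shut and pressed it to its stop at 10.3 N.

**Last checks:**
- **Handpiece:** before closing, the picture showed it flat between both pairs of cheeks, nose to the hinge, with the fingers clear. It was already on the pad when a last 1 mm step down briefly pushed to 14.6 N before I let go.
- **Lid:** 1.4 s after release it was level. Most corners matched the start within about 2 mm; one hinge-side corner in the scene view read about 4–5 mm off, but the top view had it within 2 mm.
- **Bystanders:** those in view looked unmoved, judged by eye rather than measured. In the last top view the arm hid the two look-alike handpieces in part.

No check failed. The cameras disagreed by about 2 mm on the case position, which the cheek check before placing confirmed was small enough.

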